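# Return the stray cam fitting to the bowl and put the lid on under the lamp

## Robot

A 6-joint arm with a two-finger parallel gripper is mounted at the origin on the work surface. World frame = base frame: x ahead of the robot, y to its left, z up, the work surface at z = 0. Lengths are in m, angles in rad, forces in N, time in s.
With the tool pointing down it reaches from about 0.325 to 0.925 m from the base axis. Payload 3.1 kg.
Tool frame: the origin (TCP) lies on the mounting face of the last link; the fingertips stand 173 mm ahead of it and the grasp point (between the pads) lies ahead of it (ctrl.grip_depth is the y of the grasp point in the tool frame, in m); y points along the fingers, x is the direction in which the jaws open and shut, and the axes are right-handed (so a half turn about y gives the same grasp; the last joint's range is limited). The gripper opens to 85 mm and grips with 20 to 120 N. Pads are 22 mm wide; open, the fingers measure 114 mm over their backs; the gripper's body (76 mm by 85 mm) begins 54 mm behind the grasp point. The pads swing forward as they close: fully open they stand 13 mm farther back than shut.
Start: joints at [1.159, 0.217, 1.613, -0, 1.311, -0.112], TCP at [0.185, 0.597, 0.405] pointing down, gripper open.
Joint ranges: [-2.75, 2.75], [-0.78, 2.1], [0.31, 2.55], [-1.13, 4.27], [0.13, 2.63], [-2.58, 2.58]. Speed limits (rad/s): [2.79, 2.79, 3.14, 3.14, 3.14, 3.14].

## Interface

Orientations are given as a unit quaternion [w, x, y, z].
In Python, from cell import ctrl gives the robot as it stands.
- The arm moves only by the shell command python3 -m crank 'ROWS' [OPENING]. ROWS is JSON, a list of rows, each an object with "linear": the shift along the tool's x, y, z in m, a list of three; "twist": the turn, a rotation vector about the tool's x, y, z in degrees, a list of three. In form: [{"linear": [tx, ty, tz], "twist": [rx, ry, rz]}, ...]. A call has 1 to 8 rows; each row shifts and turns the commanded pose from where the row before left it, along the tool's axes as they then stand; what a row does not reach is not made up. A row lasts 1/10 s, in which the tool goes at most 50 mm and 8.59 degrees, less where a joint would pass 70% of its speed; a pose out of reach is approached as far as the arm can. A call is refused whole if a number of a shift passes 0.05 or a number of a turn 8.59, either way. A call with a gripper value outside its range is refused whole. OPENING is the opening, from -1 (shut) to 1 (fully open), set as the call begins (- or left out, the last holds). The fingers move at their own pace and stop on an object; the grip force is fixed at half the most. Time passes only in rows, so rows that do not move let the fingers close. It gives the time, the measured TCP pose, the force and the opening at its end, in the units of the state.
- ctrl.observe(): the state, without advancing time (a new reading comes with each control period).
- ctrl.snapshot(name): name is "side" or "top"; returns a dict with "frame" (384x512x3 uint8, red, green, blue), "range_z" (384x512 float32, m along the optical axis (not along the pixel's ray), 0 where there is no reading), "intrinsics" (3x3 intrinsics, pixels), "rvec" (rotation vector, rad) and "tvec" (3), from world to camera coordinates, as OpenCV has them. Camera axes: x right, y down, z forward; pixel columns grow to the right and rows downward; lengths in m; the calibration is good to about 2 mm. A picture is of the moment at which its call begins.
- ctrl.hand_in(): hands the job in, once; it reports no verdict.
The state is a dict: "t": time; "joint_positions": joint angles; "qvel": joint speeds; "tau": joint torques, N m; "tool_pos": TCP position; "ee_rot": TCP orientation; "wrist_force": force on the tool from outside, world axes, zero at the start; "ft_torque": the same for the moment, N m; "gripper_width": opening from 0.0 (shut) to 1.0 (fully open).
Only numpy, scipy, OpenCV 4.12 (cv2) and the standard library are available. Lean on these libraries where they do the work, as an engineer would, in place of code of your own. Each camera call takes 0.05 s, during which the arm holds its last target. There are 200 camera calls.

## Task

Pick up the stray silver cam fitting lying on the desk and drop it into the blue ceramic bowl with the others, then gently set the bowl's wooden lid on it so that it sits fully seated and level on the rim. The lamp's light bar hangs low over the bowl, so reach in under it with the tool slanted. Don't bump the lamp, don't push the bowl about, and leave the other things on the desk alone.

Things in the scene. Friction and masses are not known exactly. Their poses are not given: they have to be found in the camera images.
- bowl: Loose round blue ceramic bowl, 0.5 kg. Origin: centre of its underside, z up. 60 mm high; outside diameter 84 mm at the foot, 112 mm at the rim; wall 5 mm (mouth 102 mm across); inner floor 6 mm above the underside. Three fittings like the stray one already lie on its floor. It stands under the lamp's light bar.
- lid: Loose round wooden lid, 100 g, right side up on the desk. Origin: centre of its underside, z up. Heights: plug 86 mm diameter 0-8 mm, disc 116 mm diameter 8-16 mm, upright round dark knob 20 mm diameter 16-48 mm. Seated: plug in the mouth (7 mm play all round), disc on the rim, origin 52 mm above the bowl's. To go on level under the lamp, grasp the knob with the tool already slanted.
- fitting_center (a point): Centre of the stray cam fitting: a loose silver upright cylinder 24 mm in diameter and 18 mm tall, 25 g, with a dark cross slot on top, standing on the desk, so that its centre is 9 mm above the desk.
- lamp: Fixed white desk lamp. Origin on the desk below the middle of its light bar; x away from the robot's side (which is open), y along the bar. Bar 50 mm (x) by 240 mm (y), 270 to 294 mm above the desk. The bowl is within 5 mm of its middle in x, 30 mm in y. Foot 130 mm diameter, 16 mm high, at x = +160 mm; a thin post at x = +180 mm carries an arm to the bar.
- jar: Bystander: closed yellow plastic screw-top jar, 70 mm diameter, 90 mm tall, loose. Origin at the centre of its underside.
- level: Bystander: compact blue spirit level standing on its edge, 150 mm (x) by 24 mm (y) by 45 mm (z), loose. Origin at the centre of its underside.
- runner: Bystander: white plastic drawer runner, 300 mm (x) by 38 mm (y) by 18 mm (z), loose. Origin at the centre of its underside.
- prybar: Bystander: flat steel pry bar, about 285 mm long (x), 26 mm wide, 8 mm thick with an upturned end 30 mm tall at -x, loose. Origin on its underside near the middle.
Mind the look-alikes: they are no part of the job. Of the things that look like the lid, take the one that is farthest to the robot's left at the start.

How it is judged:
On the way:
1. the stray fitting lies in the bowl, let go (horizontal distance between fitting_center and bowl below 0.05 m and z of fitting_center in the frame of bowl between 0.005 and 0.05 m and contact force between the fingers and fitting below 0.1 N), for 0.2 s.
At the end, for the whole second after the job is handed in: The stray fitting is inside the bowl; the lid is fully seated on the rim (its origin 49 to 55 mm above the bowl's, plug inside the mouth, centres within 12 mm, level within 0.06 rad and within 0.05 rad of the bowl) right side up; bowl upright within 0.05 rad; lid and bowl at rest (horizontal distance between fitting_center and bowl below 0.05 m and z of fitting_center in the frame of bowl between 0.005 and 0.05 m and horizontal distance between lid and bowl below 0.012 m and z of lid in the frame of bowl between 0.049 and 0.055 m and angle between the z axis of lid and the z axis of bowl, either way round below 0.05 rad and angle between lid's own z axis and vertical below 0.06 rad and angle between bowl's own z axis and vertical below 0.05 rad and linear speed of each of lid, bowl below 0.02 m/s); the robot touches nothing.
It fails at once if the lamp is bumped (more than 3 N) (contact force between anything else and lamp above 3 N).
It fails at once if the bowl is pushed more than 30 mm from its place (distance of bowl from where it was at the start of the episode above 0.03 m).
It fails at once if the bowl is tipped by more than 0.25 rad (angle between bowl's own z axis and vertical above 0.25 rad).
It fails at once if the lid is dropped: it moves faster than 0.5 m/s (a fall of about 13 mm) while not held (linear speed of lid above 0.5 m/s and contact force between the fingers and lid below 0.1 N).
It fails at once if the jar, the level, the runner or the pry bar is moved more than 25 mm (distance of any of jar, level, runner, prybar from where it was at the start of the episode above 0.025 m).
It also fails if it takes over 54 s, if anything falls off the work surface, if the arm or the gripper's body presses on something with over 40 N, if the wrist force passes 120 N, or if a joint passes its speed limit or range.

## Working session

There is one attempt and no reset: what is moved stays moved. The work goes in short steps, Python scripts to look and compute and a shell command to move; the robot and the scene stay as the last step left them, time stands still between calls to the robot, and variables do not carry over. Pictures are saved under pics/ and viewed, about 8 in all and at most 12, crops included, and the job is handed in when it is done.

```bash
ls; mkdir -p pics
cat > h.py <<'E'
import numpy as np,cv2,pickle
from scipy.spatial.transform import Rotation as R
def snap(n,tag):
    from cell import ctrl
    s=ctrl.snapshot(n); pickle.dump(s,open(f'pics/{tag}.pkl','wb')); return s
def load(tag): return pickle.load(open(f'pics/{tag}.pkl','rb'))
def cloud(s):
    K=s['intrinsics'];z=s['range_z'];v,u=np.mgrid[:z.shape[0],:z.shape[1]]
    P=np.dstack([(u-K[0,2])/K[0,0]*z,(v-K[1,2])/K[1,1]*z,z])
    M=R.from_rotvec(np.ravel(s['rvec'])).as_matrix()
    W=(P-np.ravel(s['tvec']))@M   # M^T(P-t)
    W[z==0]=np.nan
    return W
def save(s,tag,crop=None,k=1):
    f=s['frame'][:,:,::-1]
    if crop: a,b,c,d=crop; f=f[b:d,a:c]
    cv2.imwrite(f'pics/{tag}.png',cv2.resize(f,None,fx=k,fy=k,interpolation=cv2.INTER_CUBIC))
E
python3 - <<'E'
from h import *
from cell import ctrl
print(ctrl.observe(),ctrl.grip_depth)
for n in('top','side'):
    s=snap(n,n+'0');save(s,n+'0',k=1.5)
    print(n,R.from_rotvec(np.ravel(s['rvec'])).inv().apply(-np.ravel(s['tvec'])))
E
```

```text
pics
{'t': 0.0, 'joint_positions': array([ 1.15882256e+00,  2.17752193e-01,  1.61499382e+00, -1.77797484e-05,
        1.31127545e+00, -1.12222152e-01]), 'qvel': array([ 3.63985703e-04, -1.79105710e-03, -3.94608063e-04,  9.84014409e-05,
        1.62561219e-03,  1.70809522e-03]), 'tau': array([-8.54315276e-04, -3.96847129e+01, -3.03852689e+01, -1.67504395e-04,
        9.70659225e-03, -2.72280801e-06]), 'tool_pos': array([0.18437646, 0.59674493, 0.40333781]), 'ee_rot': array([-0.5686167 ,  0.5694855 ,  0.41899738, -0.4204789 ]), 'wrist_force': array([-0.38902289,  0.52762406,  0.11207003]), 'ft_torque': array([ 0.0096124 , -0.01349327,  0.01712417]), 'gripper_width': 0.9976462590891335} 0.1547
top [ 0.45671817 -0.06747188  1.29914563]
side [ 0.43633283 -1.29185538  0.80160606]
```

View pics/top0.png

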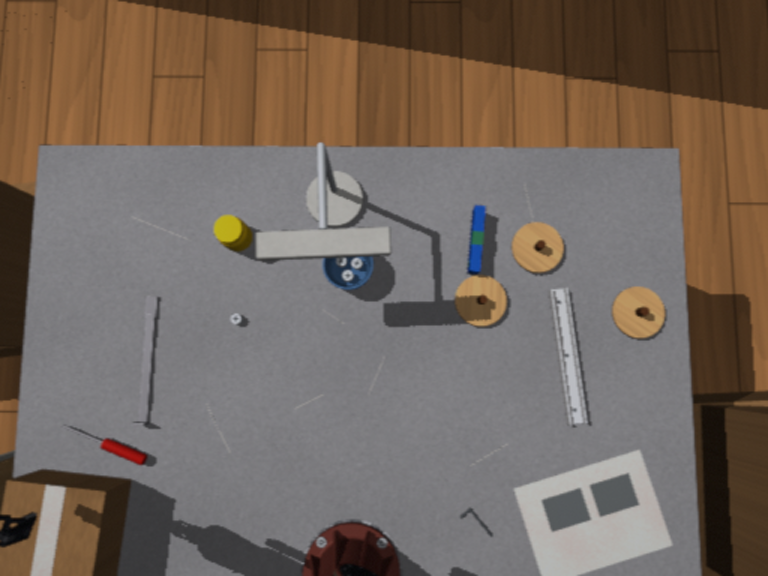

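View pics/side0.png

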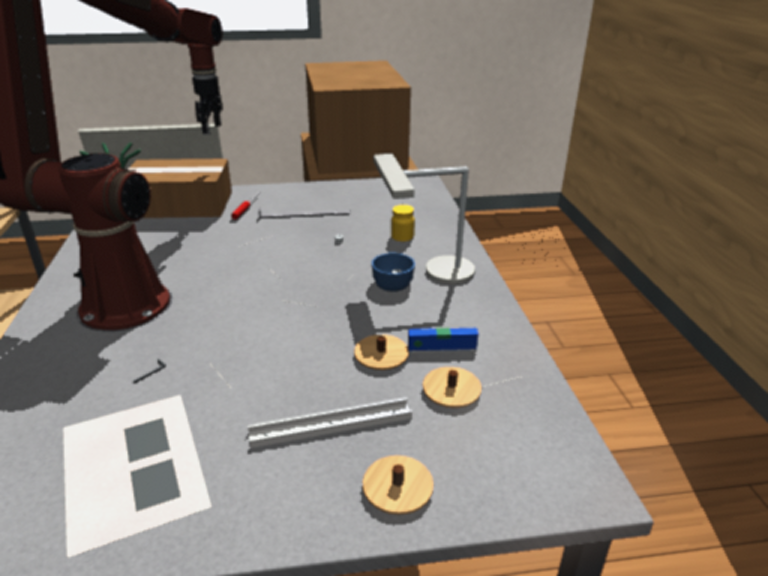

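Top view (1.5× scale; up is +x, left is +y). The lid look-alikes are at (481,301), (538,248) and (638,313), and the farthest left is (481,301). The stray fitting is the single silver one at (237,320), since the other three are in the bowl at (348,268). The level at (477,240) stands close behind the chosen lid.

```bash
cat > m.py <<'E'
from h import *
s=load('top0');W=cloud(s);f=s['frame'];hsv=cv2.cvtColor(f,cv2.COLOR_RGB2HSV)
def box(a,b,c,d): return slice(int(b/1.5),int(d/1.5)),slice(int(a/1.5),int(c/1.5))
def rep(n,bx,lo,hi):
    w=W[bx].reshape(-1,3);m=(w[:,2]>lo)&(w[:,2]<hi);p=w[m]
    c,r=cv2.minEnclosingCircle(p[:,:2].astype(np.float32)) if len(p) else (0,0)
    print(n,len(p),'med',np.median(p,0).round(4),'min',p.min(0).round(4),'max',p.max(0).round(4),'circ',np.round(c,4),round(r,4))
print('desk',np.nanmedian(W[box(250,400,350,450)].reshape(-1,3),0))
rep('fit',box(222,305,252,335),.010,.03)
rep('lid disc',box(445,265,518,335),.010,.025)
rep('knob',box(445,265,518,335),.035,.06)
rep('lidB disc',box(505,210,575,280),.010,.025)
rep('bowl rim',box(315,240,380,300),.05,.07)
rep('bar',box(245,215,400,268),.27,.31)
rep('level',box(460,195,495,285),.035,.06)
rep('jar',box(205,205,255,252),.08,.1)
a=f[box(190,180,690,350)];a=cv2.resize(a,None,fx=2.3,fy=2.3,interpolation=cv2.INTER_CUBIC);cv2.imwrite('pics/crop0.png',a[:,:,::-1])
s=load('side0');W=cloud(s)
rep('S knob',box(350,325,415,375),.03,.06)
rep('S disc',box(350,325,415,375),.012,.022)
rep('S bowl',box(365,245,420,295),.05,.066)
rep('S fit',box(330,230,348,248),.008,.03)
rep('S bar',box(370,150,416,197),.262,.31)
E
python3 m.py
```

```text
desk [ 0.31215377  0.1202554  -0.00056031]
fit 42 med [0.5438 0.2627 0.0177] min [0.5336 0.251  0.0131] max [0.5542 0.2738 0.0229] circ [0.5442 0.2623] 0.0119
lid disc 887 med [ 0.5881 -0.2812  0.0161] min [ 0.5308 -0.3394  0.01  ] max [ 0.669  -0.2277  0.024 ] circ [ 0.6018 -0.2787] 0.0711
knob 72 med [ 0.6513 -0.2746  0.0458] min [ 0.5789 -0.2927  0.0357] max [ 0.6649 -0.2549  0.0531] circ [ 0.6218 -0.2714] 0.0447
lidB disc 852 med [ 0.7077 -0.4115  0.0164] min [ 0.6526 -0.47    0.01  ] max [ 0.7678 -0.3567  0.0247] circ [ 0.7108 -0.4131] 0.0584
bowl rim 100 med [0.6312 0.0142 0.0589] min [ 0.6075 -0.0408  0.0503] max [0.6781 0.0671 0.0652] circ [0.6601 0.0119] 0.0552
bar 1794 med [0.66   0.041  0.2933] min [ 0.6312 -0.0775  0.2732] max [0.7127 0.1609 0.3009] circ [0.6626 0.0415] 0.1213
level 334 med [ 0.7218 -0.2724  0.0453] min [ 0.6491 -0.2899  0.0353] max [ 0.7975 -0.2549  0.0571] circ [ 0.7236 -0.2729] 0.0746
jar 289 med [0.7318 0.2676 0.0895] min [0.7025 0.2386 0.0818] max [0.7621 0.2975 0.0961] circ [0.7321 0.2677] 0.031
S knob 76 med [ 0.5932 -0.2807  0.0427] min [ 0.578  -0.2941  0.0303] max [ 0.66   -0.2549  0.0502] circ [ 0.619 -0.272] 0.0432
S disc 596 med [ 0.5861 -0.2914  0.0161] min [ 0.5304 -0.3411  0.0121] max [ 0.6575 -0.2253  0.0218] circ [ 0.5941 -0.2827] 0.0639
S bowl 178 med [0.6613 0.0095 0.0565] min [ 0.6065 -0.0474  0.05  ] max [0.7161 0.0698 0.0637] circ [0.6636 0.0115] 0.059
S fit 21 med [0.5409 0.2574 0.0156] min [0.5315 0.2468 0.0084] max [0.5538 0.2708 0.0211] circ [0.5421 0.2589] 0.0143
S bar 480 med [0.6587 0.0188 0.2935] min [ 0.6307 -0.082   0.2752] max [0.7141 0.162  0.2972] circ [0.6608 0.0404] 0.1234
```

View pics/crop0.png

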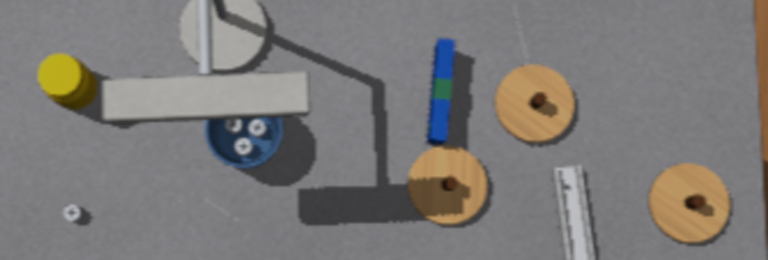

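Picture 3 confirms the chosen lid, centred at crop (449,185) with its knob upright. The level's end sits about 4 mm behind the disc. The fitting is at crop (72,212). Next I'll write a planner that prints the row values.

```bash
cat > plan.py <<'E'
# usage: plan.py gx gy gz az slant nrows   (grasp point target, degrees)
import sys
from h import *
from scipy.spatial.transform import Slerp
from cell import ctrl
o=ctrl.observe();q=o['ee_rot'];R0=R.from_quat([q[1],q[2],q[3],q[0]]);g=ctrl.grip_depth
gp=o['tool_pos']+R0.apply([0,g,0])
print('t',round(o['t'],2),'grasp',gp.round(4),'x',R0.apply([1,0,0]).round(3),'y',R0.apply([0,1,0]).round(3),'q',o['joint_positions'].round(2),'F',o['wrist_force'].round(1),'w',round(o['gripper_width'],3))
if len(sys.argv)>1:
    x,y,z,az,th,n=map(float,sys.argv[1:]);n=int(n);az,th=np.radians([az,th])
    Y=np.array([np.sin(th)*np.cos(az),np.sin(th)*np.sin(az),-np.cos(th)]);X=np.array([-np.sin(az),np.cos(az),0])
    if X@R0.apply([1,0,0])<0:X=-X
    R1=R.from_matrix(np.c_[X,Y,np.cross(X,Y)])
    P0=gp;P1=np.array([x,y,z]);sl=Slerp([0,1],R.concatenate([R0,R1]))
    print('total d',(P1-P0).round(4),'rot',np.degrees((R0.inv()*R1).as_rotvec()).round(2))
    c=o['tool_pos'];r=R0
    for i in range(1,n+1):
        rn=sl(i/n);cn=P0+(P1-P0)*i/n-rn.apply([0,g,0])
        l=r.inv().apply(cn-c).round(3);tw=np.degrees((r.inv()*rn).as_rotvec()).round(1)
        print('{"linear":%s,"twist":%s}'%(l.tolist(),tw.tolist()),end=',' if i%8 else '\n')
        c=c+r.apply(l);r=r*R.from_rotvec(np.radians(tw))
    print('\nend grasp',(c+r.apply([0,g,0])).round(4))
E
python3 plan.py 0.544 0.262 0.13 25.7 0 14
python3 - <<'E'
from h import *
W=cloud(load('top0'));w=W[170:235,290:350].reshape(-1,3)
d=w[(w[:,2]>.012)&(w[:,2]<.02)&(w[:,0]<.635)]
A=np.c_[d[:,:2],np.ones(len(d))]
print(d.min(0),d.max(0))
for t,b in(('top0',w),('side0',cloud(load('side0'))[210:250,230:280].reshape(-1,3))):
    k=b[(b[:,2]>.028)&(b[:,0]<.63)&(b[:,0]>.56)];print(t,len(k),k.min(0).round(4),k.max(0).round(4),np.median(k[k[:,2]>.044],0).round(4))
E
```

```text
t 0.1 grasp [0.1843 0.5965 0.2488] x [ 0.295  0.955 -0.002] y [-0.001 -0.002 -1.   ] q [ 1.16  0.22  1.61  0.    1.31 -0.11] F [ 1.  -0.4  0.6] w 1.002
total d [ 0.3597 -0.3345 -0.1188] rot [ -0.06 -42.88  -0.11]
{"linear":[-0.015, 0.009, -0.032],"twist":[-0.0, -3.1, -0.0]},{"linear":[-0.017, 0.008, -0.03],"twist":[-0.0, -3.0, -0.0]},{"linear":[-0.019, 0.009, -0.03],"twist":[-0.0, -3.1, -0.0]},{"linear":[-0.02, 0.008, -0.029],"twist":[-0.0, -3.1, -0.0]},{"linear":[-0.021, 0.009, -0.028],"twist":[-0.0, -3.0, -0.0]},{"linear":[-0.023, 0.008, -0.026],"twist":[-0.0, -3.1, -0.0]},{"linear":[-0.025, 0.009, -0.025],"twist":[-0.0, -3.0, -0.1]},{"linear":[-0.026, 0.008, -0.024],"twist":[-0.0, -3.1, 0.0]}
{"linear":[-0.027, 0.008, -0.022],"twist":[-0.0, -3.1, 0.0]},{"linear":[-0.028, 0.009, -0.021],"twist":[-0.0, -3.0, 0.0]},{"linear":[-0.029, 0.008, -0.02],"twist":[-0.0, -3.1, 0.0]},{"linear":[-0.03, 0.009, -0.018],"twist":[-0.1, -3.1, 0.0]},{"linear":[-0.031, 0.008, -0.016],"twist":[0.0, -3.0, 0.0]},{"linear":[-0.032, 0.009, -0.014],"twist":[0.0, -3.1, -0.0]},
end grasp [0.5437 0.2622 0.1299]
[ 0.53082616 -0.33912383  0.0120483 ] [ 0.63499856 -0.22765387  0.01994848]
top0 34 [ 0.5789 -0.2927  0.0325] [ 0.5983 -0.2734  0.0531] [ 0.588  -0.2831  0.0481]
side0 50 [ 0.578  -0.2941  0.0281] [ 0.5974 -0.2734  0.0502] [ 0.5875 -0.2841  0.0478]
```

```bash
python3 -m crank '[{"linear":[-0.015,0.009,-0.032],"twist":[0,-3.1,0]},{"linear":[-0.017,0.008,-0.03],"twist":[0,-3,0]},{"linear":[-0.019,0.009,-0.03],"twist":[0,-3.1,0]},{"linear":[-0.02,0.008,-0.029],"twist":[0,-3.1,0]},{"linear":[-0.021,0.009,-0.028],"twist":[0,-3,0]},{"linear":[-0.023,0.008,-0.026],"twist":[0,-3.1,0]},{"linear":[-0.025,0.009,-0.025],"twist":[0,-3,0]},{"linear":[-0.026,0.008,-0.024],"twist":[0,-3.1,0]}]' 0.2
python3 -m crank '[{"linear":[-0.027,0.008,-0.022],"twist":[0,-3.1,0]},{"linear":[-0.028,0.009,-0.021],"twist":[0,-3,0]},{"linear":[-0.029,0.008,-0.02],"twist":[0,-3.1,0]},{"linear":[-0.03,0.009,-0.018],"twist":[0,-3.1,0]},{"linear":[-0.031,0.008,-0.016],"twist":[0,-3,0]},{"linear":[-0.032,0.009,-0.014],"twist":[0,-3.1,0]},{"linear":[0,0,0],"twist":[0,0,0]},{"linear":[0,0,0],"twist":[0,0,0]}]'
python3 plan.py 0.544 0.262 0.022 25.7 0 6
```

```text
t: 0.9
tool_pos: [0.3907, 0.4042, 0.3357]
ee_rot: [0.467, -0.466, -0.531, 0.532]
wrist_force: [0.1, 0.6, -0.3]
gripper_width: 0.599
t: 1.7
tool_pos: [0.5438, 0.2619, 0.2848]
ee_rot: [0.377, -0.376, -0.598, 0.599]
wrist_force: [-0.6, 0.4, 0.5]
gripper_width: 0.6
t 1.7 grasp [0.5435 0.2619 0.1301] x [-0.432  0.902  0.001] y [-0.002 -0.    -1.   ] q [ 0.33  0.3   1.75  0.    1.09 -1.69] F [-0.6  0.4  0.5] w 0.6
total d [ 5.000e-04  1.000e-04 -1.081e-01] rot [-0.11 -0.11  0.04]
{"linear":[-0.0, 0.018, -0.0],"twist":[-0.0, -0.0, 0.0]},{"linear":[-0.0, 0.018, -0.0],"twist":[-0.0, -0.0, 0.0]},{"linear":[-0.0, 0.018, -0.0],"twist":[-0.1, -0.1, 0.0]},{"linear":[-0.0, 0.018, -0.0],"twist":[0.0, 0.0, 0.0]},{"linear":[-0.0, 0.018, -0.0],"twist":[0.0, 0.0, 0.0]},{"linear":[-0.0, 0.018, -0.0],"twist":[-0.0, -0.0, 0.0]},
end grasp [0.5436 0.262  0.0221]
```

```bash
python3 -m crank '[{"linear":[0,0.018,0],"twist":[0,0,0]},{"linear":[0,0.018,0],"twist":[0,0,0]},{"linear":[0,0.018,0],"twist":[0,0,0]},{"linear":[0,0.018,0],"twist":[0,0,0]},{"linear":[0,0.018,0],"twist":[0,0,0]},{"linear":[0,0.018,0],"twist":[0,0,0]},{"linear":[0,0,0],"twist":[0,0,0]}]' && python3 -m crank '[{"linear":[0,0,0],"twist":[0,0,0]},{"linear":[0,0,0],"twist":[0,0,0]},{"linear":[0,0,0],"twist":[0,0,0]},{"linear":[0,0,0],"twist":[0,0,0]},{"linear":[0,0,0],"twist":[0,0,0]},{"linear":[0,0,0],"twist":[0,0,0]}]' -1
python3 plan.py
python3 - <<'E'
from h import *
s=snap('side','g1');save(s,'g1',(190,90,270,180),6)
E
```

```text
t: 2.4
tool_pos: [0.5412, 0.2632, 0.175]
ee_rot: [0.377, -0.374, -0.597, 0.601]
wrist_force: [0.3, -0.3, 0.1]
gripper_width: 0.598
t: 3.0
tool_pos: [0.5446, 0.2631, 0.1793]
ee_rot: [-0.376, 0.377, 0.6, -0.598]
wrist_force: [-1.5, 0.9, 5.9]
gripper_width: 0.246
t 3.0 grasp [0.5449 0.2633 0.0246] x [-0.434  0.901  0.   ] y [ 0.002  0.001 -1.   ] q [ 0.33  0.45  1.78  0.    0.9  -1.69] F [-1.5  0.9  5.9] w 0.246
```

```bash
python3 -m crank '[{"linear":[0,-0.02,0],"twist":[0,0,0]},{"linear":[0,-0.03,0],"twist":[0,0,0]},{"linear":[0,-0.03,0],"twist":[0,0,0]},{"linear":[0,-0.03,0],"twist":[0,0,0]},{"linear":[0,0,0],"twist":[0,0,0]}]' && python3 plan.py 0.55 0.0115 0.16 0 45 14
```

```text
t: 3.55
tool_pos: [0.546, 0.2633, 0.2931]
ee_rot: [-0.374, 0.379, 0.602, -0.596]
wrist_force: [0.7, 0.1, 0.4]
gripper_width: 0.246
t 3.55 grasp [0.5475 0.2637 0.1384] x [-0.434  0.901 -0.001] y [ 0.01   0.003 -1.   ] q [ 0.33  0.29  1.75 -0.    1.09 -1.69] F [0.7 0.1 0.4] w 0.246
total d [ 0.0025 -0.2522  0.0216] rot [-43.63  24.33  10.14]
{"linear":[-0.014, -0.001, 0.016],"twist":[-3.1, 1.7, 0.7]},{"linear":[-0.015, -0.002, 0.015],"twist":[-3.1, 1.8, 0.7]},{"linear":[-0.014, -0.002, 0.015],"twist":[-3.2, 1.7, 0.8]},{"linear":[-0.015, -0.001, 0.014],"twist":[-3.1, 1.8, 0.7]},{"linear":[-0.015, -0.002, 0.014],"twist":[-3.1, 1.7, 0.7]},{"linear":[-0.016, -0.002, 0.013],"twist":[-3.1, 1.7, 0.7]},{"linear":[-0.015, -0.002, 0.012],"twist":[-3.1, 1.8, 0.8]},{"linear":[-0.016, -0.002, 0.012],"twist":[-3.1, 1.7, 0.7]}
{"linear":[-0.015, -0.002, 0.011],"twist":[-3.2, 1.7, 0.7]},{"linear":[-0.016, -0.002, 0.01],"twist":[-3.1, 1.8, 0.7]},{"linear":[-0.016, -0.002, 0.01],"twist":[-3.1, 1.7, 0.8]},{"linear":[-0.016, -0.001, 0.009],"twist":[-3.1, 1.8, 0.7]},{"linear":[-0.016, -0.001, 0.008],"twist":[-3.1, 1.7, 0.7]},{"linear":[-0.016, -0.001, 0.008],"twist":[-3.1, 1.7, 0.7]},
end grasp [0.5499 0.0115 0.1597]
```

```bash
python3 -m crank '[{"linear":[-0.014,-0.001,0.016],"twist":[-3.1,1.7,0.7]},{"linear":[-0.015,-0.002,0.015],"twist":[-3.1,1.8,0.7]},{"linear":[-0.014,-0.002,0.015],"twist":[-3.2,1.7,0.8]},{"linear":[-0.015,-0.001,0.014],"twist":[-3.1,1.8,0.7]},{"linear":[-0.015,-0.002,0.014],"twist":[-3.1,1.7,0.7]},{"linear":[-0.016,-0.002,0.013],"twist":[-3.1,1.7,0.7]},{"linear":[-0.015,-0.002,0.012],"twist":[-3.1,1.8,0.8]},{"linear":[-0.016,-0.002,0.012],"twist":[-3.1,1.7,0.7]}]' && python3 -m crank '[{"linear":[-0.015,-0.002,0.011],"twist":[-3.2,1.7,0.7]},{"linear":[-0.016,-0.002,0.01],"twist":[-3.1,1.8,0.7]},{"linear":[-0.016,-0.002,0.01],"twist":[-3.1,1.7,0.8]},{"linear":[-0.016,-0.001,0.009],"twist":[-3.1,1.8,0.7]},{"linear":[-0.016,-0.001,0.008],"twist":[-3.1,1.7,0.7]},{"linear":[-0.016,-0.001,0.008],"twist":[-3.1,1.7,0.7]},{"linear":[0,0,0],"twist":[0,0,0]},{"linear":[0,0,0],"twist":[0,0,0]}]'
python3 plan.py 0.650 0.0115 0.074 0 45 8
python3 - <<'E'
from h import *
s=snap('side','b1');save(s,'b1',(190,60,350,220),4)
E
```

```text
t: 4.35
tool_pos: [0.4779, 0.111, 0.2837]
ee_rot: [-0.325, 0.547, 0.644, -0.424]
wrist_force: [0.1, 0.3, -0.4]
gripper_width: 0.247
t: 5.15
tool_pos: [0.4388, 0.0136, 0.2654]
ee_rot: [-0.276, 0.648, 0.652, -0.28]
wrist_force: [-0.4, 0.3, 0.9]
gripper_width: 0.247
t 5.15 grasp [0.5457 0.014  0.1536] x [-0.007  1.    -0.003] y [ 0.691  0.003 -0.723] q [-0.16 -0.15  2.36  0.6   0.21 -2.29] F [-0.4  0.3  0.9] w 0.247
total d [ 0.1043 -0.0025 -0.0796] rot [-1.28  0.42  0.15]
{"linear":[-0.0, 0.016, -0.002],"twist":[-0.2, 0.1, 0.0]},{"linear":[-0.001, 0.016, -0.002],"twist":[-0.1, 0.0, 0.0]},{"linear":[0.0, 0.017, -0.002],"twist":[-0.2, 0.1, 0.1]},{"linear":[-0.0, 0.016, -0.002],"twist":[-0.1, 0.0, -0.0]},{"linear":[-0.001, 0.016, -0.002],"twist":[-0.2, 0.1, -0.0]},{"linear":[0.0, 0.016, -0.002],"twist":[-0.2, 0.0, 0.0]},{"linear":[-0.0, 0.017, -0.002],"twist":[-0.1, 0.1, 0.0]},{"linear":[-0.0, 0.016, -0.002],"twist":[-0.2, 0.0, 0.0]}

end grasp [0.6504 0.012  0.0741]
```

View pics/b1.png

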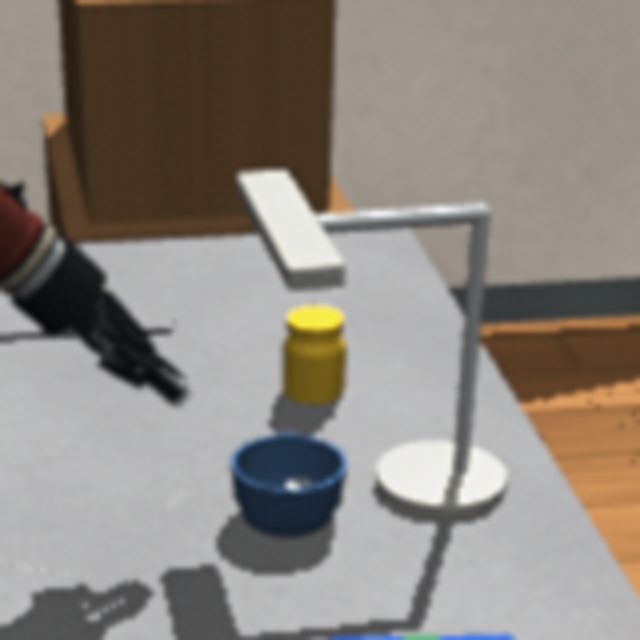

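Picture 4 shows the fingers closed at (180,390), slanted and clear of the light bar (edge at 240–340, 170–285). The bowl is at (290,480). Joint 5 is close to its limit, so I'll use a 35° slant.

```bash
python3 plan.py 0.652 0.0115 0.070 0 35 8
```

```text
t 5.2 grasp [0.5463 0.0143 0.1542] x [-0.008  1.    -0.004] y [ 0.692  0.003 -0.722] q [-0.16 -0.15  2.36  0.6   0.21 -2.29] F [-0.6 -0.   0.1] w 0.245
total d [ 0.1057 -0.0028 -0.0842] rot [8.79 0.49 0.12]
{"linear":[-0.0, 0.017, -0.005],"twist":[1.1, 0.1, 0.0]},{"linear":[-0.001, 0.016, -0.006],"twist":[1.1, 0.0, 0.0]},{"linear":[-0.0, 0.017, -0.006],"twist":[1.1, 0.1, 0.0]},{"linear":[-0.0, 0.017, -0.006],"twist":[1.1, 0.0, 0.1]},{"linear":[-0.001, 0.016, -0.006],"twist":[1.1, 0.1, -0.0]},{"linear":[-0.0, 0.017, -0.007],"twist":[1.1, 0.1, -0.0]},{"linear":[-0.0, 0.016, -0.007],"twist":[1.1, 0.0, 0.0]},{"linear":[-0.001, 0.017, -0.008],"twist":[1.1, 0.1, 0.0]}

end grasp [0.6525 0.0113 0.0698]
```

```bash
python3 -m crank '[{"linear":[0,0.017,-0.005],"twist":[1.1,0.1,0]},{"linear":[-0.001,0.016,-0.006],"twist":[1.1,0,0]},{"linear":[0,0.017,-0.006],"twist":[1.1,0.1,0]},{"linear":[0,0.017,-0.006],"twist":[1.1,0,0.1]},{"linear":[-0.001,0.016,-0.006],"twist":[1.1,0.1,0]},{"linear":[0,0.017,-0.007],"twist":[1.1,0.1,0]},{"linear":[0,0.016,-0.007],"twist":[1.1,0,0]},{"linear":[-0.001,0.017,-0.008],"twist":[1.1,0.1,0]}]' && python3 -m crank '[{"linear":[0,0,0],"twist":[0,0,0]},{"linear":[0,0,0],"twist":[0,0,0]},{"linear":[0,0,0],"twist":[0,0,0]}]'
python3 plan.py 0.652 0.0115 0.070 0 35 2
python3 - <<'E'
from h import *
s=snap('side','b2');save(s,'b2',(210,80,330,200),5)
E
```

```text
t: 6.0
tool_pos: [0.5652, 0.0121, 0.1968]
ee_rot: [-0.326, 0.627, 0.628, -0.327]
wrist_force: [-0.6, 0.9, 0.6]
gripper_width: 0.251
t: 6.3
tool_pos: [0.5636, 0.0116, 0.1972]
ee_rot: [-0.326, 0.627, 0.628, -0.326]
wrist_force: [-0.4, -0.0, 0.1]
gripper_width: 0.243
t 6.3 grasp [0.6524 0.0117 0.0706] x [-0.001  1.     0.001] y [ 0.574  0.001 -0.819] q [-0.12  0.27  2.06  0.33  0.22 -1.99] F [-0.4 -0.   0.1] w 0.243
total d [-0.0004 -0.0002 -0.0006] rot [0.06 0.01 0.05]
{"linear":[-0.0, 0.0, 0.0],"twist":[0.0, 0.0, 0.0]},{"linear":[-0.0, 0.0, 0.0],"twist":[0.1, 0.0, 0.0]},
end grasp [0.6522 0.0117 0.0704]
```

View pics/b2.png

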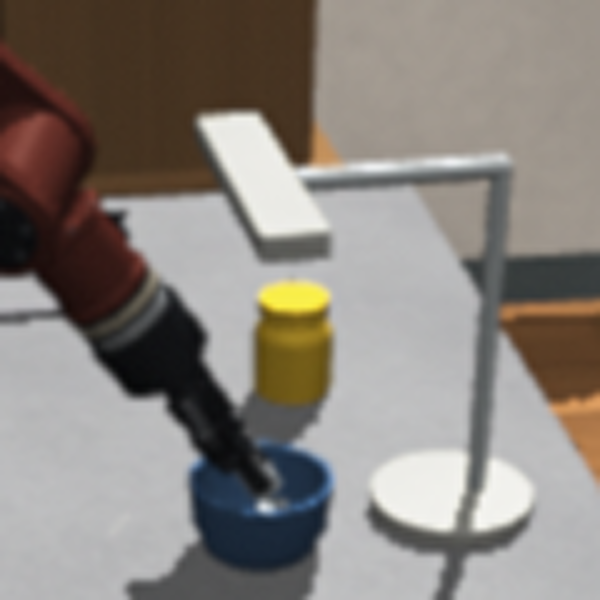

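Picture 5 shows the fingertips at (265,480), well inside the bowl mouth and clear of the bar. I'll release now.

```bash
python3 -m crank '[{"linear":[0,0,0],"twist":[0,0,0]},{"linear":[0,0,0],"twist":[0,0,0]},{"linear":[0,0,0],"twist":[0,0,0]},{"linear":[0,0,0],"twist":[0,0,0]},{"linear":[0,0,0],"twist":[0,0,0]}]' 0.0 && python3 -m crank '[{"linear":[0,-0.02,0],"twist":[0,0,0]},{"linear":[0,-0.03,0],"twist":[0,0,0]},{"linear":[0,-0.03,0],"twist":[0,0,0]},{"linear":[0,-0.03,0],"twist":[0,0,0]},{"linear":[0,-0.03,0],"twist":[0,0,0]},{"linear":[0,-0.02,0],"twist":[0,0,0]},{"linear":[0,0,0],"twist":[0,0,0]}]'
python3 plan.py 0.53 -0.2835 0.11 -15 35 16
python3 - <<'E'
from h import *
s=snap('top','b3');f=s['frame'][145:215,190:270]
s2=snap('side','b3s');f2=s2['frame'][145:215,230:310]
a=np.hstack([f,f2]);cv2.imwrite('pics/b3.png',cv2.resize(a,None,fx=5,fy=5,interpolation=cv2.INTER_CUBIC)[:,:,::-1])
E
```

```text
t: 6.85
tool_pos: [0.564, 0.011, 0.1973]
ee_rot: [-0.326, 0.628, 0.627, -0.326]
wrist_force: [0.3, -0.9, 0.7]
gripper_width: 0.5
t: 7.55
tool_pos: [0.4722, 0.011, 0.331]
ee_rot: [-0.324, 0.629, 0.628, -0.324]
wrist_force: [-0.2, 0.3, -0.1]
gripper_width: 0.503
t 7.55 grasp [0.5619 0.0109 0.2049] x [ 0.  1. -0.] y [ 0.58  -0.    -0.815] q [-0.15 -0.18  2.21  0.18  0.5  -1.85] F [-0.2  0.3 -0.1] w 0.503
total d [-0.0319 -0.2944 -0.0949] rot [ 0.44 12.25  8.62]
{"linear":[-0.017, 0.004, 0.005],"twist":[0.0, 0.8, 0.5]},{"linear":[-0.017, 0.004, 0.005],"twist":[0.1, 0.7, 0.6]},{"linear":[-0.017, 0.004, 0.004],"twist":[-0.0, 0.8, 0.5]},{"linear":[-0.017, 0.004, 0.004],"twist":[0.0, 0.8, 0.6]},{"linear":[-0.017, 0.004, 0.004],"twist":[0.0, 0.7, 0.5]},{"linear":[-0.017, 0.005, 0.004],"twist":[0.1, 0.8, 0.5]},{"linear":[-0.017, 0.005, 0.004],"twist":[-0.0, 0.8, 0.6]},{"linear":[-0.017, 0.004, 0.003],"twist":[0.0, 0.7, 0.5]}
{"linear":[-0.017, 0.006, 0.003],"twist":[0.0, 0.8, 0.6]},{"linear":[-0.017, 0.005, 0.003],"twist":[0.1, 0.8, 0.5]},{"linear":[-0.017, 0.005, 0.002],"twist":[0.0, 0.7, 0.5]},{"linear":[-0.017, 0.006, 0.002],"twist":[0.0, 0.8, 0.6]},{"linear":[-0.017, 0.006, 0.002],"twist":[0.1, 0.7, 0.5]},{"linear":[-0.017, 0.006, 0.002],"twist":[-0.0, 0.8, 0.5]},{"linear":[-0.017, 0.006, 0.001],"twist":[0.0, 0.8, 0.6]},{"linear":[-0.017, 0.006, 0.002],"twist":[0.0, 0.7, 0.5]}

end grasp [ 0.5298 -0.2834  0.1101]
```

View pics/b3.png

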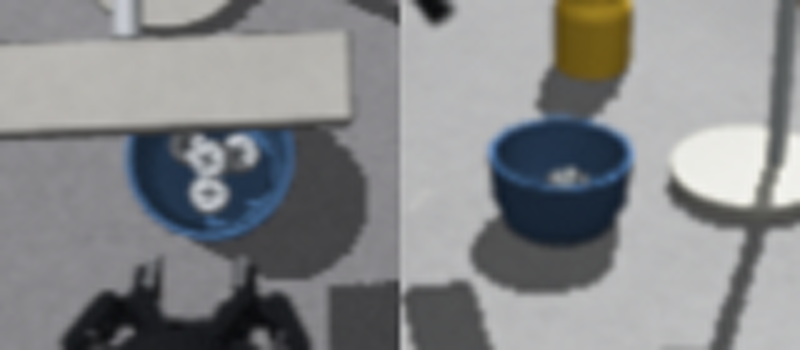

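Picture 6 shows four fittings inside the bowl, with one possibly resting on the others at (205,157). The bowl still stands upright in place.

```bash
python3 - <<'E'
from h import *
W=cloud(load('b3'));w=W[150:200,210:252].reshape(-1,3);r=np.hypot(w[:,0]-.662,w[:,1]-.0115)
i=w[(r<.035)&(w[:,2]<.1)];i=i[np.argsort(-i[:,2])][:12];print(i.round(3))
for t,sl in(('b3',(slice(150,205),slice(205,260))),('b3s',(slice(160,205),slice(240,285)))):
    w=cloud(load(t))[sl].reshape(-1,3);k=w[(w[:,2]>.054)&(w[:,2]<.066)];r=cv2.minEnclosingCircle(k[:,:2].astype(np.float32));print(t,r,k.min(0),k.max(0))
    x=k[:,:2];c=np.linalg.lstsq(np.c_[2*x,np.ones(len(x))],(x**2).sum(1),rcond=None)[0];print(c[:2])
E
python3 plan.py 0.538 -0.270 0.115 -15 35 12
```

```text
[[0.656 0.013 0.045]
 [0.656 0.009 0.044]
 [0.673 0.016 0.044]
 [0.663 0.003 0.044]
 [0.666 0.013 0.044]
 [0.67  0.009 0.044]
 [0.666 0.016 0.043]
 [0.663 0.006 0.042]
 [0.673 0.013 0.042]
 [0.67  0.006 0.042]
 [0.667 0.009 0.042]
 [0.66  0.006 0.042]]
b3 ((0.6601507067680359, 0.012137449346482754), 0.05536724254488945) [ 0.60737206 -0.04076678  0.05442039] [0.67723679 0.06740448 0.06453543]
[0.6613321  0.01182323]
b3s ((0.6590073704719543, 0.01449884008616209), 0.05985194072127342) [ 0.60692288 -0.0443431   0.05400275] [0.71562836 0.07315985 0.06495926]
[0.66003526 0.01118948]
t 7.65 grasp [0.5612 0.011  0.2018] x [0. 1. 0.] y [ 0.576  0.    -0.818] q [-0.15 -0.18  2.21  0.18  0.5  -1.85] F [-0.3 -1.  -1. ] w 0.506
total d [-0.0232 -0.281  -0.0868] rot [ 0.15 12.24  8.63]
{"linear":[-0.021, 0.005, 0.006],"twist":[0.0, 1.0, 0.7]},{"linear":[-0.022, 0.005, 0.005],"twist":[0.0, 1.0, 0.7]},{"linear":[-0.022, 0.005, 0.005],"twist":[0.0, 1.1, 0.8]},{"linear":[-0.021, 0.006, 0.004],"twist":[0.1, 1.0, 0.7]},{"linear":[-0.022, 0.006, 0.004],"twist":[-0.0, 1.0, 0.7]},{"linear":[-0.021, 0.006, 0.004],"twist":[-0.0, 1.0, 0.7]},{"linear":[-0.022, 0.007, 0.003],"twist":[-0.0, 1.0, 0.7]},{"linear":[-0.021, 0.007, 0.003],"twist":[0.0, 1.1, 0.8]}
{"linear":[-0.022, 0.007, 0.002],"twist":[0.0, 1.0, 0.7]},{"linear":[-0.021, 0.007, 0.002],"twist":[0.0, 1.0, 0.7]},{"linear":[-0.021, 0.008, 0.001],"twist":[0.0, 1.0, 0.7]},{"linear":[-0.022, 0.008, 0.002],"twist":[0.1, 1.0, 0.7]},
end grasp [ 0.5373 -0.2701  0.1149]
```

```bash
python3 -m crank '[{"linear":[-0.021,0.005,0.006],"twist":[0,1,0.7]},{"linear":[-0.022,0.005,0.005],"twist":[0,1,0.7]},{"linear":[-0.022,0.005,0.005],"twist":[0,1.1,0.8]},{"linear":[-0.021,0.006,0.004],"twist":[0.1,1,0.7]},{"linear":[-0.022,0.006,0.004],"twist":[0,1,0.7]},{"linear":[-0.021,0.006,0.004],"twist":[0,1,0.7]},{"linear":[-0.022,0.007,0.003],"twist":[0,1,0.7]},{"linear":[-0.021,0.007,0.003],"twist":[0,1.1,0.8]}]' && python3 -m crank '[{"linear":[-0.022,0.007,0.002],"twist":[0,1,0.7]},{"linear":[-0.021,0.007,0.002],"twist":[0,1,0.7]},{"linear":[-0.021,0.008,0.001],"twist":[0,1,0.7]},{"linear":[-0.022,0.008,0.002],"twist":[0.1,1,0.7]},{"linear":[0,0,0],"twist":[0,0,0]},{"linear":[0,0,0],"twist":[0,0,0]},{"linear":[0,0,0],"twist":[0,0,0]}]'
python3 plan.py 0.588 -0.2835 0.041 -15 35 6
```

```text
t: 8.45
tool_pos: [0.4579, -0.1616, 0.2678]
ee_rot: [-0.355, 0.68, 0.569, -0.297]
wrist_force: [0.6, 1.4, 0.0]
gripper_width: 0.505
t: 9.15
tool_pos: [0.4515, -0.2464, 0.2406]
ee_rot: [-0.368, 0.702, 0.54, -0.282]
wrist_force: [0.5, 0.1, 0.6]
gripper_width: 0.497
t 9.15 grasp [ 0.5368 -0.269   0.1135] x [0.257 0.966 0.001] y [ 0.552 -0.146 -0.821] q [-0.7   0.09  2.16  0.66  0.41 -2.56] F [0.5 0.1 0.6] w 0.497
total d [ 0.0512 -0.0145 -0.0725] rot [-0.21  0.06  0.1 ]
{"linear":[-0.0, 0.015, -0.0],"twist":[-0.0, 0.0, 0.0]},{"linear":[-0.0, 0.015, -0.001],"twist":[-0.1, 0.0, 0.0]},{"linear":[-0.0, 0.015, 0.0],"twist":[-0.0, 0.0, 0.1]},{"linear":[-0.0, 0.015, -0.0],"twist":[-0.0, 0.0, -0.0]},{"linear":[-0.001, 0.015, -0.0],"twist":[-0.1, 0.0, -0.0]},{"linear":[0.0, 0.015, -0.001],"twist":[-0.0, 0.1, 0.0]},
end grasp [ 0.5882 -0.2839  0.0411]
```

Joint 6 is close to its limit, so I'll turn the slant to the arm's natural azimuth, about -35°.

```bash
python3 plan.py 0.546 -0.254 0.115 -35 35 5
```

```text
t 9.15 grasp [ 0.5368 -0.269   0.1135] x [0.257 0.966 0.001] y [ 0.552 -0.146 -0.821] q [-0.7   0.09  2.16  0.66  0.41 -2.56] F [0.5 0.1 0.6] w 0.497
total d [0.0092 0.015  0.0015] rot [-0.22 16.46 11.55]
{"linear":[0.01, 0.0, -0.001],"twist":[-0.0, 3.3, 2.3]},{"linear":[0.009, 0.001, -0.001],"twist":[-0.1, 3.3, 2.3]},{"linear":[0.01, -0.0, -0.001],"twist":[-0.0, 3.3, 2.3]},{"linear":[0.01, 0.0, -0.0],"twist":[-0.1, 3.3, 2.3]},{"linear":[0.009, -0.0, -0.0],"twist":[-0.0, 3.3, 2.3]},
end grasp [ 0.5456 -0.2541  0.1147]
```

```bash
python3 -m crank '[{"linear":[0.01,0,-0.001],"twist":[0,3.3,2.3]},{"linear":[0.009,0.001,-0.001],"twist":[-0.1,3.3,2.3]},{"linear":[0.01,0,-0.001],"twist":[0,3.3,2.3]},{"linear":[0.01,0,0],"twist":[-0.1,3.3,2.3]},{"linear":[0.009,0,0],"twist":[0,3.3,2.3]},{"linear":[0,0,0],"twist":[0,0,0]},{"linear":[0,0,0],"twist":[0,0,0]}]'
python3 plan.py 0.588 -0.2835 0.041 -35 35 6
```

```text
t: 9.85
tool_pos: [0.47, -0.2081, 0.242]
ee_rot: [-0.406, 0.777, 0.426, -0.223]
wrist_force: [0.9, -0.0, 0.3]
gripper_width: 0.499
t 9.85 grasp [ 0.5445 -0.2557  0.1151] x [ 0.538  0.843 -0.001] y [ 0.481 -0.308 -0.821] q [-0.55  0.09  2.16 -0.04  0.29 -1.52] F [ 0.9 -0.   0.3] w 0.499
total d [ 0.0435 -0.0278 -0.0741] rot [-0.16  2.04  1.39]
{"linear":[0.001, 0.015, 0.0],"twist":[-0.0, 0.3, 0.2]},{"linear":[0.0, 0.015, 0.0],"twist":[-0.1, 0.4, 0.3]},{"linear":[0.001, 0.015, 0.0],"twist":[0.0, 0.3, 0.2]},{"linear":[0.001, 0.015, 0.0],"twist":[-0.0, 0.4, 0.2]},{"linear":[0.001, 0.015, 0.0],"twist":[-0.0, 0.3, 0.3]},{"linear":[0.001, 0.015, 0.0],"twist":[-0.1, 0.3, 0.2]},
end grasp [ 0.5884 -0.2834  0.0416]
```

```bash
python3 -m crank '[{"linear":[0.001,0.015,0],"twist":[0,0,0]},{"linear":[0,0.015,0],"twist":[0,0,0]},{"linear":[0.001,0.015,0],"twist":[0,0,0]},{"linear":[0,0.015,0],"twist":[0,0,0]},{"linear":[0,0.015,0],"twist":[0,0,0]},{"linear":[0,0,0],"twist":[0,0,0]},{"linear":[0,0,0],"twist":[0,0,0]}]'
python3 plan.py 0.588 -0.2835 0.042 -33 35 2
python3 - <<'E'
from h import *
s=snap('side','l1');save(s,'l1',(200,170,320,260),6)
E
```

```text
t: 10.55
tool_pos: [0.5067, -0.2305, 0.1801]
ee_rot: [-0.407, 0.778, 0.425, -0.222]
wrist_force: [-0.2, 0.2, 0.2]
gripper_width: 0.502
t 10.55 grasp [ 0.5809 -0.2782  0.0531] x [ 0.541  0.841 -0.   ] y [ 0.48  -0.309 -0.821] q [-0.55  0.29  2.07 -0.07  0.17 -1.48] F [-0.2  0.2  0.2] w 0.502
total d [ 0.0071 -0.0053 -0.0111] rot [-0.22  0.24  0.14]
{"linear":[-0.0, 0.007, -0.0],"twist":[-0.1, 0.1, 0.1]},{"linear":[-0.0, 0.007, -0.0],"twist":[-0.1, 0.1, 0.0]},
end grasp [ 0.5879 -0.2831  0.0419]
```

View pics/l1.png

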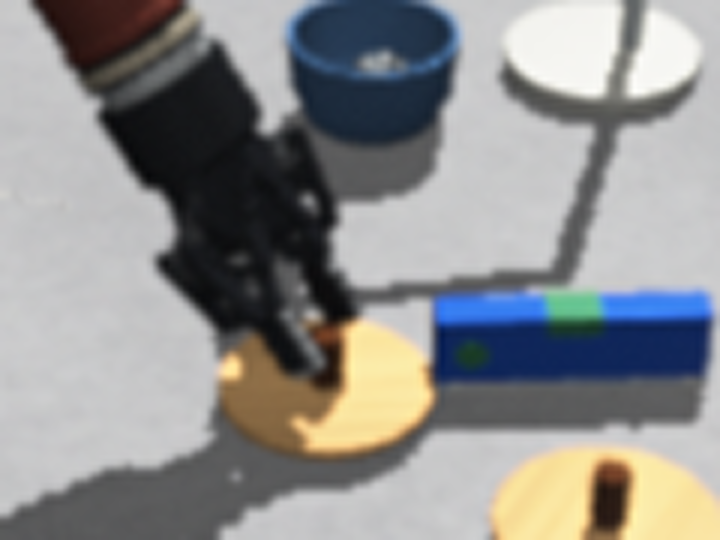

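Picture 7 shows the knob at (325,350) between the two open fingers, level with the gap. The level at (570,340) is clear. I'll advance and close.

```bash
python3 -m crank '[{"linear":[0,0.007,0],"twist":[0,0,0]},{"linear":[0,0.007,0],"twist":[0,0,0]},{"linear":[0,0,0],"twist":[0,0,0]},{"linear":[0,0,0],"twist":[0,0,0]}]' && python3 plan.py && python3 -m crank '[{"linear":[0,0,0],"twist":[0,0,0]},{"linear":[0,0,0],"twist":[0,0,0]},{"linear":[0,0,0],"twist":[0,0,0]},{"linear":[0,0,0],"twist":[0,0,0]},{"linear":[0,0,0],"twist":[0,0,0]},{"linear":[0,0,0],"twist":[0,0,0]}]' -1
python3 plan.py 0.588 -0.2835 0.10 -33 35 3
```

```text
t: 11.0
tool_pos: [0.5137, -0.2347, 0.1687]
ee_rot: [-0.406, 0.778, 0.425, -0.222]
wrist_force: [0.3, 0.3, -0.1]
gripper_width: 0.501
t 11.0 grasp [ 0.588  -0.2825  0.0416] x [ 0.541  0.841 -0.   ] y [ 0.48  -0.309 -0.821] q [-0.55  0.33  2.05 -0.08  0.15 -1.47] F [ 0.3  0.3 -0.1] w 0.501
t: 11.6
tool_pos: [0.5138, -0.2347, 0.1691]
ee_rot: [-0.406, 0.778, 0.425, -0.222]
wrist_force: [-1.2, 2.0, 3.3]
gripper_width: 0.211
t 11.6 grasp [ 0.5882 -0.2826  0.0422] x [ 0.541  0.841 -0.   ] y [ 0.481 -0.309 -0.82 ] q [-0.55  0.33  2.05 -0.08  0.15 -1.47] F [-1.2  2.   3.3] w 0.211
total d [-0.0002 -0.0009  0.0578] rot [-0.13  0.24  0.15]
{"linear":[-0.0, -0.016, -0.011],"twist":[-0.0, 0.1, 0.0]},{"linear":[-0.0, -0.015, -0.011],"twist":[-0.1, 0.1, 0.1]},{"linear":[-0.0, -0.016, -0.011],"twist":[-0.0, 0.0, 0.0]},
end grasp [ 0.5884 -0.283   0.0998]
```

```bash
python3 -m crank '[{"linear":[0,-0.008,-0.0055],"twist":[0,0,0]},{"linear":[0,-0.012,-0.0085],"twist":[0,0,0]},{"linear":[0,-0.016,-0.011],"twist":[0,0,0]},{"linear":[0,-0.016,-0.011],"twist":[0,0,0]},{"linear":[0,-0.016,-0.011],"twist":[0,0,0]},{"linear":[0,-0.012,-0.0085],"twist":[0,0,0]},{"linear":[0,0,0],"twist":[0,0,0]},{"linear":[0,0,0],"twist":[0,0,0]}]'
python3 - <<'E'
from h import *
s=snap('side','l2');save(s,'l2',(200,130,320,250),5)
W=cloud(s)[150:240,220:290]
h=cv2.cvtColor(s['frame'][150:240,220:290],cv2.COLOR_RGB2HSV);w=W.reshape(-1,3);H=h.reshape(-1,3)
m=(H[:,0]>8)&(H[:,0]<28)&(H[:,1]>70)&(H[:,2]>80)&(w[:,2]>.06)&(w[:,2]<.16);p=w[m]
med=np.median(p,0);A=np.c_[p[:,:2]-med[:2],np.ones(len(p))]
for _ in range(3):
    c=np.linalg.lstsq(A,p[:,2],rcond=None)[0];k=abs(A@c-p[:,2])<.004;p=p[k];A=A[k]
print(len(p),med,c,cv2.minEnclosingCircle(p[:,:2].astype(np.float32)))
E
python3 plan.py 0.57 0.0 0.175 -6 35 16
```

```text
t: 12.4
tool_pos: [0.5134, -0.2345, 0.2662]
ee_rot: [-0.407, 0.778, 0.425, -0.222]
wrist_force: [-0.3, 0.3, -1.5]
gripper_width: 0.209
520 [ 0.58205042 -0.29782313  0.11330744] [0.00130618 0.00606603 0.11314697] ((0.5868453979492188, -0.2841222584247589), 0.05841730162501335)
t 12.45 grasp [ 0.5871 -0.282   0.1381] x [ 0.541  0.841 -0.   ] y [ 0.479 -0.308 -0.822] q [-0.55  0.14  2.04 -0.04  0.35 -1.52] F [-0.8  0.8 -1.5] w 0.209
total d [-0.0171  0.282   0.0369] rot [ -0.29 -21.93 -15.29]
{"linear":[0.012, -0.008, 0.007],"twist":[-0.0, -1.4, -1.0]},{"linear":[0.012, -0.007, 0.007],"twist":[-0.0, -1.3, -0.9]},{"linear":[0.012, -0.008, 0.007],"twist":[-0.1, -1.4, -1.0]},{"linear":[0.012, -0.007, 0.006],"twist":[0.0, -1.4, -0.9]},{"linear":[0.013, -0.007, 0.006],"twist":[0.0, -1.4, -1.0]},{"linear":[0.013, -0.006, 0.005],"twist":[-0.0, -1.3, -0.9]},{"linear":[0.013, -0.007, 0.005],"twist":[-0.0, -1.4, -1.0]},{"linear":[0.014, -0.006, 0.005],"twist":[-0.0, -1.4, -0.9]}
{"linear":[0.014, -0.005, 0.004],"twist":[-0.1, -1.3, -1.0]},{"linear":[0.014, -0.006, 0.004],"twist":[0.0, -1.4, -1.0]},{"linear":[0.014, -0.005, 0.004],"twist":[0.0, -1.4, -0.9]},{"linear":[0.014, -0.005, 0.003],"twist":[-0.0, -1.3, -1.0]},{"linear":[0.014, -0.005, 0.003],"twist":[-0.0, -1.4, -0.9]},{"linear":[0.015, -0.004, 0.002],"twist":[-0.1, -1.4, -1.0]},{"linear":[0.014, -0.004, 0.002],"twist":[0.0, -1.4, -0.9]},{"linear":[0.015, -0.004, 0.001],"twist":[0.0, -1.3, -1.0]}

end grasp [ 5.704e-01 -2.000e-04  1.752e-01]
```

View pics/l2.png

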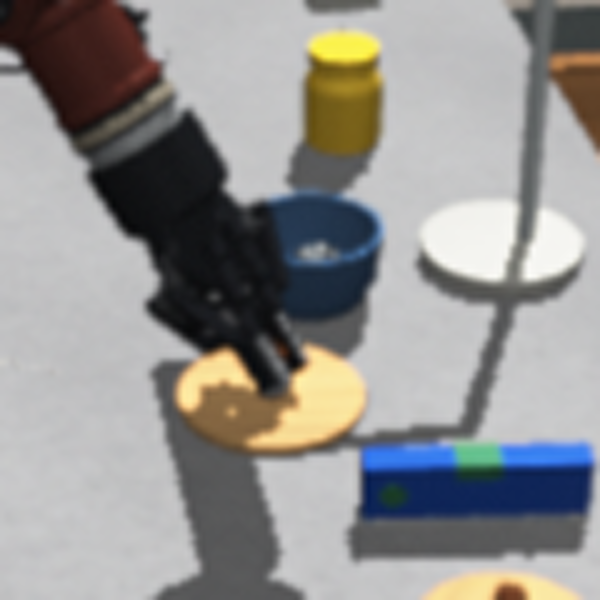

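Picture 8 shows the lid held level at (270,395), with the plane fit giving a tilt of 0.006 rad. It is clear of the level and the bowl. Next I'll carry it across.

```bash
python3 -m crank '[{"linear":[0.012,-0.008,0.007],"twist":[0,-1.4,-1]},{"linear":[0.012,-0.007,0.007],"twist":[0,-1.3,-0.9]},{"linear":[0.012,-0.008,0.007],"twist":[-0.1,-1.4,-1]},{"linear":[0.012,-0.007,0.006],"twist":[0,-1.4,-0.9]},{"linear":[0.013,-0.007,0.006],"twist":[0,-1.4,-1]},{"linear":[0.013,-0.006,0.005],"twist":[0,-1.3,-0.9]},{"linear":[0.013,-0.007,0.005],"twist":[0,-1.4,-1]},{"linear":[0.014,-0.006,0.005],"twist":[0,-1.4,-0.9]}]' && python3 -m crank '[{"linear":[0.014,-0.005,0.004],"twist":[-0.1,-1.3,-1]},{"linear":[0.014,-0.006,0.004],"twist":[0,-1.4,-1]},{"linear":[0.014,-0.005,0.004],"twist":[0,-1.4,-0.9]},{"linear":[0.014,-0.005,0.003],"twist":[0,-1.3,-1]},{"linear":[0.014,-0.005,0.003],"twist":[0,-1.4,-0.9]},{"linear":[0.015,-0.004,0.002],"twist":[-0.1,-1.4,-1]},{"linear":[0.014,-0.004,0.002],"twist":[0,-1.4,-0.9]},{"linear":[0.015,-0.004,0.001],"twist":[0,-1.3,-1]}]' && python3 -m crank '[{"linear":[0,0,0],"twist":[0,0,0]},{"linear":[0,0,0],"twist":[0,0,0]}]'
python3 plan.py 0.661 0.0117 0.125 -6 34.8 8
```

```text
t: 13.25
tool_pos: [0.4954, -0.1106, 0.2852]
ee_rot: [-0.376, 0.723, 0.513, -0.268]
wrist_force: [0.3, -1.0, -1.5]
gripper_width: 0.21
t: 14.05
tool_pos: [0.4824, 0.01, 0.3026]
ee_rot: [-0.342, 0.659, 0.594, -0.309]
wrist_force: [0.4, 0.1, -1.9]
gripper_width: 0.21
t: 14.25
tool_pos: [0.4827, 0.0093, 0.3026]
ee_rot: [-0.342, 0.659, 0.594, -0.309]
wrist_force: [-0.1, -0.0, -1.3]
gripper_width: 0.213
t 14.25 grasp [ 0.5712 -0.      0.1761] x [ 0.103  0.995 -0.001] y [ 0.572 -0.06  -0.818] q [-0.13 -0.1   2.21  0.04  0.42 -1.63] F [-0.1 -0.  -1.3] w 0.213
total d [ 0.0898  0.0117 -0.0511] rot [ 0.34  0.08 -0.01]
{"linear":[0.003, 0.012, -0.005],"twist":[0.0, 0.0, -0.0]},{"linear":[0.002, 0.011, -0.006],"twist":[0.1, 0.0, -0.0]},{"linear":[0.003, 0.012, -0.005],"twist":[0.0, 0.0, -0.0]},{"linear":[0.002, 0.011, -0.006],"twist":[0.1, 0.0, -0.0]},{"linear":[0.003, 0.012, -0.005],"twist":[0.0, 0.0, -0.0]},{"linear":[0.003, 0.011, -0.006],"twist":[0.1, 0.1, -0.0]},{"linear":[0.002, 0.012, -0.005],"twist":[-0.0, -0.0, -0.0]},{"linear":[0.003, 0.011, -0.006],"twist":[0.0, -0.0, -0.0]}

end grasp [0.6611 0.0117 0.1255]
```

```bash
python3 -m crank '[{"linear":[0.003,0.012,-0.005],"twist":[0,0,0]},{"linear":[0.002,0.011,-0.006],"twist":[0.1,0,0]},{"linear":[0.003,0.012,-0.005],"twist":[0,0,0]},{"linear":[0.002,0.011,-0.006],"twist":[0,0,0]},{"linear":[0.003,0.012,-0.005],"twist":[0,0,0]},{"linear":[0.003,0.011,-0.006],"twist":[0,0.1,0]},{"linear":[0.002,0.012,-0.005],"twist":[0,0,0]},{"linear":[0.003,0.011,-0.006],"twist":[0,0,0]}]' && python3 -m crank '[{"linear":[0,0,0],"twist":[0,0,0]},{"linear":[0,0,0],"twist":[0,0,0]}]'
python3 - <<'E'
from h import *
s=snap('side','l3');save(s,'l3',(200,90,320,210),5)
x0,y0=200,110;sl=(slice(110,200),slice(220,310));W=cloud(s)[sl];h=cv2.cvtColor(s['frame'][sl],cv2.COLOR_RGB2HSV);w=W.reshape(-1,3);H=h.reshape(-1,3)
m=(H[:,0]>8)&(H[:,0]<28)&(H[:,1]>70)&(H[:,2]>80)&(w[:,2]>.08)&(w[:,2]<.13)&(np.hypot(w[:,0]-.66,w[:,1]-.012)<.07);p=w[m]
med=np.median(p,0);A=np.c_[p[:,:2]-med[:2],np.ones(len(p))]
for _ in range(3):
    c=np.linalg.lstsq(A,p[:,2],rcond=None)[0];k=abs(A@c-p[:,2])<.004;p=p[k];A=A[k]
print(len(p),med,c,cv2.minEnclosingCircle(p[:,:2].astype(np.float32)),p.min(0),p.max(0))
b=w[(H[:,0]>95)&(H[:,0]<130)&(w[:,2]>.05)&(w[:,2]<.066)]
x=b[:,:2];print('bowl',len(x),b.min(0),b.max(0),np.linalg.lstsq(np.c_[2*x,np.ones(len(x))],(x**2).sum(1),rcond=None)[0])
E
python3 plan.py 0.661 0.0117 0.093 -6 35 6
```

```text
t: 15.05
tool_pos: [0.5737, 0.0197, 0.2517]
ee_rot: [-0.344, 0.66, 0.593, -0.309]
wrist_force: [0.2, 0.6, -0.8]
gripper_width: 0.209
t: 15.25
tool_pos: [0.5731, 0.0199, 0.2521]
ee_rot: [-0.344, 0.66, 0.593, -0.309]
wrist_force: [0.3, -0.7, -0.8]
gripper_width: 0.212
300 [ 0.65491377 -0.00332704  0.09943948] [0.0003629  0.00507012 0.09937005] ((0.6604129672050476, 0.005953531246632338), 0.058230768889188766) [ 0.60423967 -0.04909742  0.0955549 ] [0.71471323 0.05917466 0.10346194]
bowl 114 [ 0.60633927 -0.04670528  0.05002873] [0.84623674 0.0496857  0.06462142] [ 0.7035815   0.04367583 -0.488366  ]
t 15.3 grasp [0.6611 0.0106 0.1255] x [0.107 0.994 0.   ] y [ 0.57  -0.061 -0.819] q [-0.08  0.18  2.03 -0.04  0.32 -1.52] F [-0.5  0.2 -1.7] w 0.212
total d [-0.0001  0.0011 -0.0325] rot [-0.02 -0.11 -0.05]
{"linear":[0.0, 0.004, 0.003],"twist":[-0.0, -0.0, -0.0]},{"linear":[0.0, 0.005, 0.003],"twist":[-0.0, -0.0, -0.0]},{"linear":[0.0, 0.004, 0.003],"twist":[-0.0, -0.1, -0.0]},{"linear":[0.001, 0.005, 0.004],"twist":[-0.0, 0.0, -0.0]},{"linear":[-0.0, 0.004, 0.003],"twist":[-0.0, 0.0, -0.0]},{"linear":[-0.0, 0.005, 0.003],"twist":[-0.0, -0.0, -0.1]},
end grasp [0.6612 0.0118 0.0925]
```

View pics/l3.png

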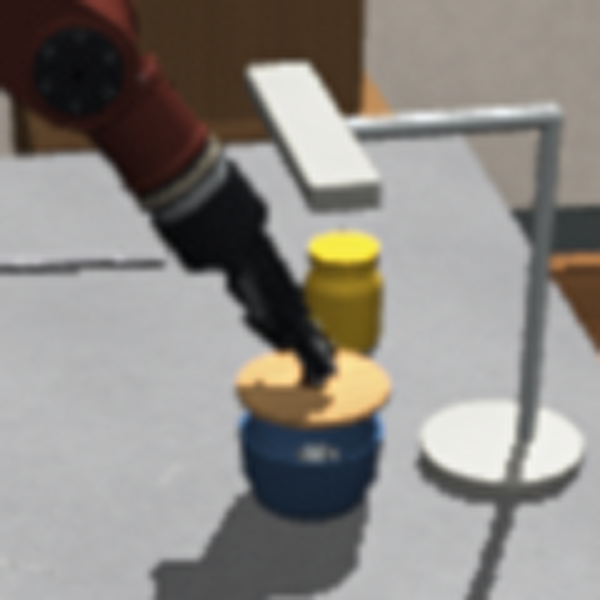

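Picture 9 shows the lid hovering level at (315,385) over the bowl at (310,455), clear of the bar. It sits about 3 mm to the -y side of centre, so I'll correct that on the way down.

```bash
python3 -m crank '[{"linear":[0.0015,0.004,0.003],"twist":[0,0,0]},{"linear":[0.0015,0.004,0.003],"twist":[0,0,0]},{"linear":[0,0.004,0.003],"twist":[0,0,0]},{"linear":[0,0.004,0.003],"twist":[0,0,0]},{"linear":[0,0.004,0.003],"twist":[0,0,0]},{"linear":[0,0.002,0.0015],"twist":[0,0,0]},{"linear":[0,0,0],"twist":[0,0,0]},{"linear":[0,0,0],"twist":[0,0,0]}]'
python3 plan.py
python3 -m crank '[{"linear":[0,0.0016,0.0011],"twist":[0,0,0]},{"linear":[0,0,0],"twist":[0,0,0]},{"linear":[0,0,0],"twist":[0,0,0]}]'
python3 plan.py
```

```text
t: 16.1
tool_pos: [0.5728, 0.0234, 0.225]
ee_rot: [-0.343, 0.66, 0.593, -0.308]
wrist_force: [0.1, 0.3, -0.7]
gripper_width: 0.216
t 16.1 grasp [0.6611 0.014  0.0983] x [0.106 0.994 0.   ] y [ 0.571 -0.061 -0.819] q [-0.08  0.23  2.03 -0.06  0.26 -1.49] F [ 0.1  0.3 -0.7] w 0.216
t: 16.4
tool_pos: [0.5728, 0.0234, 0.2231]
ee_rot: [-0.343, 0.66, 0.593, -0.308]
wrist_force: [-0.2, 0.3, -1.6]
gripper_width: 0.21
t 16.4 grasp [0.6611 0.014  0.0965] x [0.106 0.994 0.   ] y [ 0.571 -0.061 -0.819] q [-0.08  0.24  2.03 -0.06  0.26 -1.49] F [-0.2  0.3 -1.6] w 0.21
```

```bash
for i in 1; do :; done; python3 -m crank '[{"linear":[0,0.0012,0.0009],"twist":[0,0,0]},{"linear":[0,0,0],"twist":[0,0,0]},{"linear":[0,0,0],"twist":[0,0,0]}]'
python3 -m crank '[{"linear":[0,0.0008,0.0006],"twist":[0,0,0]},{"linear":[0,0,0],"twist":[0,0,0]},{"linear":[0,0,0],"twist":[0,0,0]}]'
python3 -m crank '[{"linear":[0,0.0004,0.0003],"twist":[0,0,0]},{"linear":[0,0,0],"twist":[0,0,0]},{"linear":[0,0,0],"twist":[0,0,0]}]'
python3 plan.py
```

```text
t: 16.7
tool_pos: [0.5727, 0.0234, 0.2216]
ee_rot: [-0.343, 0.66, 0.593, -0.308]
wrist_force: [0.3, 0.1, -1.8]
gripper_width: 0.215
t: 17.0
tool_pos: [0.5731, 0.0234, 0.2212]
ee_rot: [-0.343, 0.66, 0.593, -0.308]
wrist_force: [-0.5, 0.6, 1.9]
gripper_width: 0.211
t: 17.3
tool_pos: [0.5732, 0.0234, 0.2211]
ee_rot: [-0.343, 0.66, 0.594, -0.308]
wrist_force: [-2.4, -0.5, 5.2]
gripper_width: 0.211
t 17.3 grasp [0.6618 0.014  0.0946] x [0.106 0.994 0.   ] y [ 0.573 -0.061 -0.817] q [-0.08  0.24  2.03 -0.06  0.25 -1.49] F [-2.4 -0.5  5.2] w 0.211
```

The lid is touching the rim at the expected height, with about 5 N of contact. I'll release and back out along the tool axis.

```bash
python3 -m crank '[{"linear":[0,0,0],"twist":[0,0,0]},{"linear":[0,0,0],"twist":[0,0,0]},{"linear":[0,0,0],"twist":[0,0,0]},{"linear":[0,0,0],"twist":[0,0,0]},{"linear":[0,0,0],"twist":[0,0,0]}]' 0.0 && python3 -m crank '[{"linear":[0,-0.008,0],"twist":[0,0,0]},{"linear":[0,-0.015,0],"twist":[0,0,0]},{"linear":[0,-0.025,0],"twist":[0,0,0]},{"linear":[0,-0.03,0],"twist":[0,0,0]},{"linear":[0,-0.03,0],"twist":[0,0,0]},{"linear":[0,-0.03,0],"twist":[0,0,0]},{"linear":[0,0,0],"twist":[0,0,0]},{"linear":[0,0,0],"twist":[0,0,0]}]'
python3 - <<'E'
from h import *
s=snap('side','e');t=snap('top','et')
a=np.hstack([s['frame'][110:210,220:320],t['frame'][130:230,170:270]]);cv2.imwrite('pics/e.png',cv2.resize(a,None,fx=4,fy=4,interpolation=cv2.INTER_CUBIC)[:,:,::-1])
for S,sl in((s,(slice(110,210),slice(220,320))),(t,(slice(140,215),slice(195,270)))):
    w=cloud(S)[sl].reshape(-1,3);d=np.hypot(w[:,0]-.661,w[:,1]-.0117)
    p=w[(d<.07)&(w[:,2]>.06)&(w[:,2]<.076)];k=w[(d<.03)&(w[:,2]>.085)&(w[:,2]<.11)]
    A=np.c_[p[:,:2]-[.661,.012],np.ones(len(p))]
    c=np.linalg.lstsq(A,p[:,2],rcond=None)[0]
    print(len(p),'plane',c.round(4),cv2.minEnclosingCircle(p[:,:2].astype(np.float32)),'knob',len(k),k.min(0).round(4),k.max(0).round(4))
E
python3 plan.py
```

```text
t: 17.8
tool_pos: [0.5725, 0.0234, 0.2198]
ee_rot: [-0.344, 0.66, 0.593, -0.309]
wrist_force: [-0.6, 0.4, -0.4]
gripper_width: 0.499
t: 18.6
tool_pos: [0.4938, 0.0318, 0.334]
ee_rot: [-0.343, 0.66, 0.594, -0.308]
wrist_force: [-0.3, -0.2, -0.6]
gripper_width: 0.498
375 plane [0.0039 0.0191 0.0685] ((0.6622400879859924, 0.00991009920835495), 0.06063172593712807) knob 29 [0.6526 0.001  0.0857] [0.6692 0.0206 0.105 ]
594 plane [ 0.0034 -0.0008  0.0682] ((0.6597096920013428, 0.010961752384901047), 0.05728508159518242) knob 32 [0.6517 0.0029 0.0858] [0.6694 0.0189 0.1062]
t 18.7 grasp [0.5817 0.0224 0.2053] x [0.106 0.994 0.   ] y [ 0.569 -0.061 -0.82 ] q [-0.07 -0.12  2.16 -0.04  0.49 -1.51] F [ 1.   0.1 -0.6] w 0.498
```

View pics/e.png

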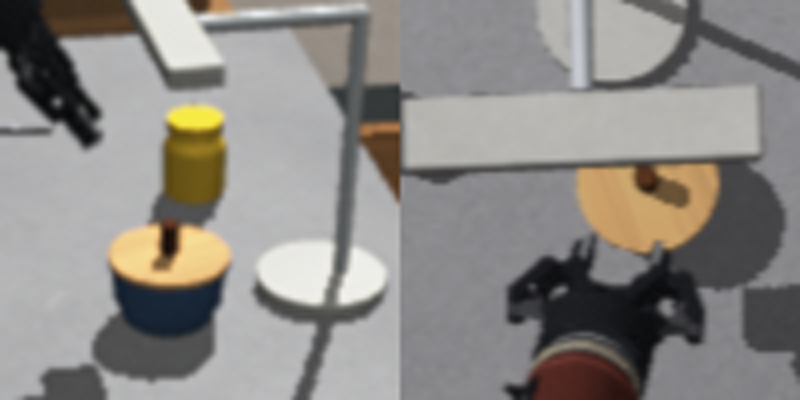

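Picture 10 shows the lid flush on the bowl at (168,255) with its knob upright and the gripper clear. The disc top measures 68 mm and is level, and the lid is centred at (0.661, 0.011). I'll hand in.

```bash
python3 -c "
from cell import ctrl
print(ctrl.hand_in())"
```

```text
the job is handed in; nothing more can be done
None
```

I dropped the stray fitting into the bowl, set the leftmost of the three lids on it at a 35° slant, and handed the job in at about 18.7 s of the 54 s limit.

- **Fitting:** it is in the bowl, let go, resting on top of the other three. Its top measured about 44 mm above the desk, below the lid's plug, which comes down to 52 mm.
- **Lid:** the top of its disc measured about 68 mm above the desk, as expected when fully seated. It is within about 2 mm of the bowl's centre.
- **Tilt:** the two cameras disagreed slightly, 0.003 rad from the top and 0.019 rad from the side. The side fit includes some rim and edge points. Both are inside the limit.
- **Contact:** the highest wrist-force component I read was about 6 N, when closing on the fitting; seating the lid read about 5 N. Nothing in the forces or pictures suggested the lamp was touched. The bowl measured in place after the fitting went in.
- **Not checked:** I did not re-measure the jar, level, runner and pry bar at the end. The jar looked in place in the last picture, and the arm passed near only the level, without touching it.

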